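# Lay the notched scraper blade into the tub scraper

## Robot

A 6-joint arm with a two-finger parallel gripper is mounted at the origin on a cart in front of the work surface, level with it; the furniture and walls round the work are solid. World frame = base frame: x ahead of the robot, y to its left, z up, the work surface at z = 0. Lengths are in m, angles in rad, forces in N, time in s.
With the tool pointing down it reaches from about 0.375 to 0.9 m from the base axis. Payload 3.1 kg.
Tool frame: the origin (TCP) lies at the very end of the fingers, on their centre line; the grasp point (between the pads) lies 19 mm behind it (manip.tcp_to_grasp is the distance from the TCP to the grasp point, in m); z points along the fingers, y is the line along which they close (so a half turn about z gives the same grasp; the last joint's range is limited). The gripper opens to 85 mm and grips with 20 to 120 N. Pads are 22 mm wide; open, the fingers measure 114 mm over their backs; the gripper's body (76 mm by 85 mm) begins 54 mm behind the grasp point. The pads swing forward as they close: fully open they stand 13 mm farther back than shut.
Start: joints at [1.113, 0.527, 1.433, -0, 1.181, -0.178], TCP at [0.172, 0.601, 0.231] pointing down, gripper open.
Joint ranges: [-3.08, 3.08], [-0.75, 2.2], [0.22, 2.44], [-1.43, 4.57], [0, 2.65], [-2.85, 2.85]. Speed limits (rad/s): [2.79, 2.79, 3.14, 3.14, 3.14, 3.14].

## Interface

Orientations are given as a unit quaternion [x, y, z, w].
In Python, from station import manip gives the robot as it stands. The module is installed in compiled form; this text tells all that it offers.
- The arm moves only by the tool step_arm, never from a script. Its argument "commands" is one flat list of numbers, 6 for each row, row after row: the shift along the tool's x, y, z in m, then the turn, a rotation vector about the tool's x, y, z in degrees. A call has exactly 10 rows; each row is the pose to reach, as a shift and turn from the pose commanded when the call began, along the tool's axes at that moment; what a row does not reach only later rows make up. A row lasts 1/10 s, in which the tool goes at most 50 mm and 8.59 degrees, less where a joint would pass 70% of its speed; a pose out of reach is approached as far as the arm can. A call with a gripper value outside its range is refused whole. "jaw" is the opening in per cent of the stroke, from 0 (shut) to 100 (fully open), set as the call begins (left out, the last holds). The fingers move at their own pace and stop on an object; "grip_force" is the grip in N (left out, the last holds). Time passes only in rows, so rows that repeat a pose let the fingers close, or fill a call up. It gives the time, the measured TCP pose, the force, the opening and the grip force at its end, in the units of the state.
- manip.sense(): the state, without advancing time (a new reading comes with each control period).
- manip.snapshot(name): name is "scene" or "top" or "wrist"; returns a dict with "pixels" (384x512x3 uint8, blue, green, red), "fx", "fy", "cx", "cy" (pixels), "R" (3x3) and "t" (3): a world point X has camera coordinates R X + t; the wrist camera has in their place "mount" (4x4, takes a point from camera to tool coordinates, whose origin is the TCP and whose axes are the flange's). Camera axes: x right, y down, z forward; pixel columns grow to the right and rows downward; lengths in m; the calibration is good to about 2 mm. A picture is of the moment at which its call begins: read the wrist's pose just before it. There is no depth.
- manip.sign_off(): hands the job in; it is judged then, once.
The state is a dict: "t": time; "q": joint angles; "qd": joint speeds; "tau": joint torques, N m; "tcp_pos": TCP position; "tool_rot": TCP orientation; "force": force on the tool from outside, world axes, zero at the start; "ft_torque": the same for the moment, N m; "finger_gap": opening from 0.0 (shut) to 1.0 (fully open); "gripper_force": force on a finger pad.
Only numpy, scipy, OpenCV 4.12 (cv2) and the standard library are available. Lean on these libraries where they do the work, as an engineer would, in place of code of your own. Each camera call takes 0.05 s, during which the arm holds its last target. There are 200 camera calls.

## Task

Fit the tub scraper with its blade: pick up the blade that has a notch in its end and lay it in the scraper's bed, grip bar up, with the notch round the locating pin and the blade flat on the bed between the rails. Leave the plain blade without a notch where it lies.

Things in the scene. Friction and masses are not known exactly. Their poses are not given: they have to be found in the camera images.
- notched_blade: blade to fit: steel plate 5 mm thick, 64 wide (y), x = -50 (bevelled edge) to +62 mm; notch 30 mm wide (y) cut into the +x end, open there, x = +30 to +62. Origin: underside, below the middle of the black grip bar on top (along x, 48 long, 12 wide, z = 5 to 27 mm; pinch its 12 mm width from above), also the balance point. z up. About 150 g
- notch (a point): middle of the notch of the notched blade, 46 mm along +x from that blade's origin, at the height of its underside; axes as the blade's
- plain_blade: wrong blade, not to be moved: same plate, size, grip bar, origin and axes as the notched blade, but both ends straight, no notch. Either blade may lie in either place
- holder: tub scraper, fixed, face up; black handle along +x. Origin: on the table (z up), below where the blade's origin comes when seated, x axes alike. Bed 12 mm above the table, 88 mm wide (y) between rails 17 mm high; same end stop at x = +76 mm, -x end open. One upright steel pin, 10 mm thick, top 26 mm above the table, at x = +46 mm, y = 0. Seated blade has about 10 mm play each way
Not all that is in view belongs to the job. What is shaped like the notched_blade but blue or orange is not meant.

How it is judged:
At the end, for the whole second after the job is handed in: Notched blade at rest flat on the bed (within 3 mm and 3 degrees), grip bar up, lengthways within 15 degrees, the pin inside its notch (notch middle within 13 mm of the pin sideways; lengthways up to 13 mm towards the handle or 16 mm away from it); plain blade within 30 mm of its start (x of notch in the frame of holder between 0.03 and 0.059 m and y of notch in the frame of holder between -0.013 and 0.013 m and z of notch in the frame of holder between 0.009 and 0.0155 m and angle between notched_blade's own z axis and vertical below 0.05 rad and angle between the x axis of notched_blade and the x axis of holder, either way round below 0.26 rad and linear speed of notched_blade below 0.02 m/s and distance of plain_blade from where it was at the start of the episode below 0.03 m); the robot touches nothing.
It fails at once if the plain blade is moved more than 30 mm from where it lay (distance of plain_blade from where it was at the start of the episode above 0.03 m).
It also fails if it takes over 32 s, if anything falls off the work surface, if the arm or the gripper's body presses on something with over 40 N, if the wrist force passes 120 N, or if a joint passes its speed limit or range.

## Working session

There is one attempt and no reset: what is moved stays moved. The work goes in short steps, Python scripts to look and compute and a tool call to move; the robot and the scene stay as the last step left them, time stands still between calls to the robot, and variables do not carry over. Pictures are saved under pics/ and viewed, at most 10 in all, crops included, and the job is handed in when it is done.

Besides the shell and the picture viewer there is one more tool, called after "Emit:" as name(argument=value, ...), one argument or row to a line, values as JSON. step_arm: Moves the arm, as the interface text tells. Its arguments: {"type":"object","properties":{"commands":{"type":"array","items":{"type":"number"}},"jaw":{"type":"number"},"grip_force":{"type":"number"}},"required":["commands"]}

```bash
mkdir -p pics
cat > h.py <<'E'
import numpy as np,cv2
from scipy.spatial.transform import Rotation as Ro
from station import manip
def snap(n,f):
    s=manip.sense(); d=manip.snapshot(n); cv2.imwrite('pics/'+f,d['pixels'])
    d={k:np.array(v) for k,v in d.items()}
    if n=='wrist':
        M=d['mount']; Rt=Ro.from_quat(s['tool_rot']).as_matrix()
        Rc=Rt@M[:3,:3]; c=Rt@M[:3,3]+s['tcp_pos']
        d['R']=Rc.T; d['t']=-Rc.T@c
    np.savez('pics/'+f+'.npz',**d); return d
def w(f,u,v,z):
    d=np.load('pics/'+f+'.npz'); r=d['R'].T@np.array([(u-d['cx'])/d['fx'],(v-d['cy'])/d['fy'],1]); c=-d['R'].T@d['t']
    return c+r*(z-c[2])/r[2]
E
python3 - <<'E'
from h import *
a=snap('top','top.png');b=snap('scene','scene.png')
cv2.imwrite('pics/top2.png',cv2.resize(a['pixels'],(800,600),interpolation=2))
print(manip.sense())
E
```

```text
{'t': 0.1, 'q': array([ 1.11352524e+00,  5.28396111e-01,  1.43378815e+00,  5.28864325e-06,
        1.18139068e+00, -1.78505192e-01]), 'qd': array([ 0.001751  , -0.00372319, -0.00148658,  0.00070546,  0.00102073,
        0.00028924]), 'tau': array([-6.50000275e-04, -4.43303454e+01, -1.78585750e+01, -2.43842469e-04,
        3.88192871e-03,  1.83024603e-06]), 'tcp_pos': array([0.17166344, 0.60028896, 0.23041295]), 'tool_rot': array([ 1.38933001e-01,  9.90301287e-01, -9.40722951e-04, -3.12116646e-04]), 'force': array([ 1.08423347, -0.59987694, -0.70296076]), 'ft_torque': array([ 0.00057812, -0.02304384, -0.03568109]), 'gripper_force': 0.0, 'finger_gap': 0.9996950141172308}
```

View pics/top2.png

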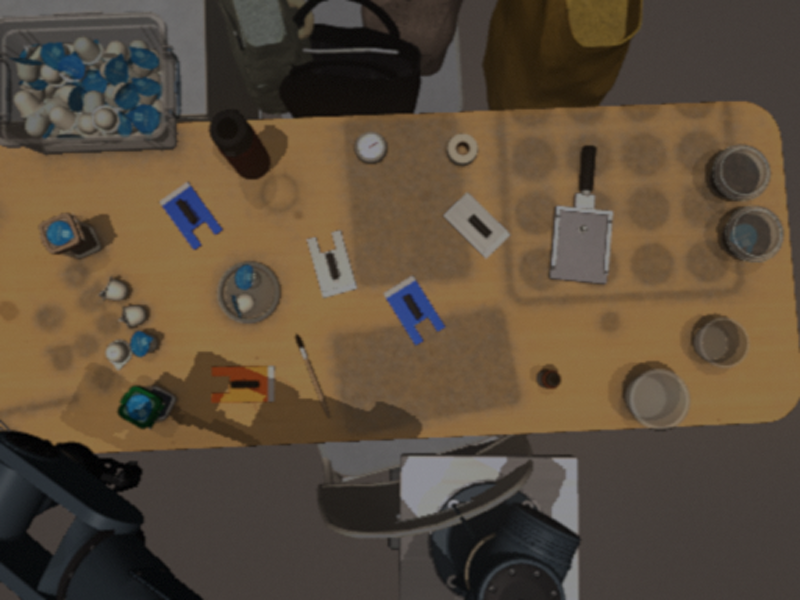

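View pics/scene.png

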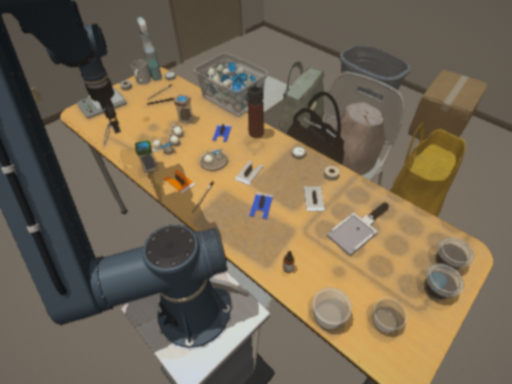

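Both blades are light grey. In the enlarged top view the possible matches are a notched white one at (332,264), a plain white one at (477,225), blue ones at (192,215) and (414,310), and an orange one at (243,384). By the description I choose the one at (332,264). The holder is at (583,245), with its pin at about (584,229). Next is one close crop of the blade and the holder.

Run:
```python
from h import *
p=cv2.imread('pics/top.png')
a=cv2.resize(p[140:200,185:245],(480,480),interpolation=2)   # x8
b=cv2.resize(p[88:188,345:400],(264,480),interpolation=2)     # x4.8
cv2.imwrite('pics/c1.png',np.hstack([a,b]))
```

```text
(no output)
```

View pics/c1.png

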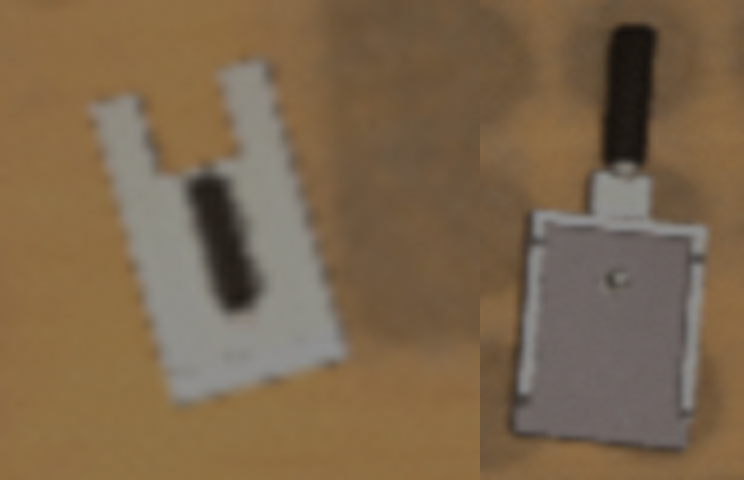

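The crop shows the notched blade with its notch end towards the top, at (92,105) and (265,62), and its bevelled edge at (178,403) and (345,355). The bar runs from (208,175) to (238,308). The holder's pin is at (617,279), with its handle towards the top.

```bash
cat > g.py <<'E'
from h import *
A=lambda x,y,z:w('top.png',185+(x+.5)/8-.5,140+(y+.5)/8-.5,z)
B=lambda x,y,z:w('top.png',345+(x-480+.5)/4.8-.5,88+(y+.5)/4.8-.5,z)
E
python3 - <<'E'
from g import *
np.set_printoptions(precision=4,suppress=True)
c=[A(*p,.005) for p in[(92,105),(265,62),(345,355),(178,403)]]
n=(c[0]+c[1])/2;e=(c[2]+c[3])/2;d=n-e
print('size',[np.linalg.norm(c[i]-c[i-1]) for i in range(4)])
print('blade yaw',np.degrees(np.arctan2(d[1],d[0])),'origin',e+d*50/112)
b=[A(208,175,.027),A(238,308,.027)];print('bar',b,(b[0]+b[1])/2)
h=[B(*p,.017) for p in[(535,212),(706,230),(687,447),(515,430)]]
print(h,[np.linalg.norm(h[i]-h[i-1]) for i in range(4)])
d=(h[0]+h[1]-h[2]-h[3])/2;y=np.arctan2(d[1],d[0]);print('holder yaw',np.degrees(y),(h[0]+h[1])/2)
p=B(616,277,.026);print('pin',p,'origin',p-.046*np.array([np.cos(y),np.sin(y),0]))
q=[B(632,28,.02),B(624,160,.02)];d=q[0]-q[1];print('handle yaw',np.degrees(np.arctan2(d[1],d[0])))
R=Ro.from_quat(manip.sense()['tool_rot']).as_matrix();print(R)
d=manip.snapshot('wrist');print(d['mount'],d['fx'])
E
```

```text
size [np.float64(0.11123738389707749), np.float64(0.06355205254326177), np.float64(0.10908628094095253), np.float64(0.061551721350374615)]
blade yaw 16.702728665469966 origin [0.4875 0.2879 0.005 ]
bar [array([0.5102, 0.2924, 0.027 ]), array([0.4634, 0.281 , 0.027 ])] [0.4868 0.2867 0.027 ]
[array([ 0.6026, -0.1196,  0.017 ]), array([ 0.5932, -0.2214,  0.017 ]), array([ 0.4635, -0.2086,  0.017 ]), array([ 0.4722, -0.1071,  0.017 ])] [np.float64(0.131000458867964), np.float64(0.10224130197407115), np.float64(0.13037039842256368), np.float64(0.10194085621784378)]
holder yaw -5.5572968057966 [ 0.5979 -0.1705  0.017 ]
pin [ 0.5627 -0.1653  0.026 ] origin [ 0.5169 -0.1608  0.026 ]
handle yaw -3.9253519402945747
[[-0.9614  0.2752 -0.0009]
 [ 0.2752  0.9614 -0.0018]
 [ 0.0004 -0.0019 -1.    ]]
[[-0.0003 -0.9558 -0.2942  0.075 ]
 [ 1.     -0.0003 -0.      0.0004]
 [-0.0001 -0.2942  0.9558 -0.1437]
 [ 0.      0.      0.      1.    ]] 314.054315359875
```

The sizes agree with the description: 110 × 63 mm for the blade and 102 mm over the rails. I'll move above the blade.

Emit:
step_arm(
  commands=[-0.041, -0.0225, 0, 0, 0, -4, -0.082, -0.045, 0, 0, 0, -8, -0.123, -0.0675, 0, 0, 0, -12, -0.164, -0.09, 0, 0, 0, -16, -0.205, -0.1125, 0.01, 0, 0, -20, -0.246, -0.135, 0.02, 0, 0, -24, -0.287, -0.158, 0.035, 0, 0, -28, -0.328, -0.18, 0.05, 0, 0, -32, -0.369, -0.203, 0.065, 0, 0, -32, -0.389, -0.214, 0.08, 0, 0, -32],
  jaw=100,
)

```text
t: 1.15
tcp_pos: [0.4901, 0.2853, 0.1507]
tool_rot: [-0.138, 0.99, -0.0, 0.001]
force: [-0.8, -0.4, 0.3]
finger_gap: 1.0
gripper_force: 0.0
```

Run:
```python
from h import *
d=snap('wrist','w1.png');s=manip.sense();print(s['t'],s['tcp_pos'],s['force'],Ro.from_quat(s['tool_rot']).as_matrix())
```

```text
1.2 [0.49069145 0.28337315 0.14832828] [ 1.56484372 -1.37479026 -1.08130751] [[-9.62392681e-01 -2.71661527e-01 -5.84635524e-04]
 [-2.71659323e-01  9.62390244e-01 -2.49597867e-03]
 [ 1.24070890e-03 -2.24328991e-03 -9.99996714e-01]]
```

View pics/w1.png

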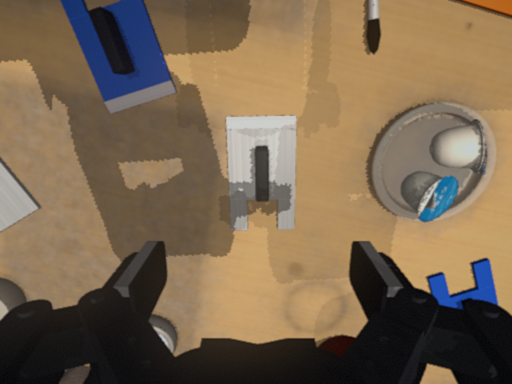

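The wrist view shows the blade lined up with the tool, its notch towards the bottom. Its bar runs from (261,147) to (262,201), and its corners are at (227,116), (297,116), (295,229) and (234,229).

Run:
```python
from h import *
W=lambda u,v,z:w('w1.png',u,v,z)
s=manip.sense();R=Ro.from_quat(s['tool_rot']).as_matrix()
b=[W(261,147,.027),W(262,201,.027)];m=(b[0]+b[1])/2;d=b[1]-b[0]
print('bar',m,np.linalg.norm(d),np.degrees(np.arctan2(d[1],d[0])),'tool x rev',np.degrees(np.arctan2(-R[1,0],-R[0,0])))
c=[W(u,v,.005) for u,v in[(227,116),(297,116),(295,229),(234,229)]]
print(c,(c[2]+c[3]-c[0]-c[1])/2)
print('tool shift',R.T@(m-s['tcp_pos']),s['tcp_pos'])
```

```text
bar [0.48706183 0.28816044 0.027     ] 0.04930639246414893 17.0621352191054 tool x rev 15.76304256757369
[array([0.4485023 , 0.24491624, 0.005     ]), array([0.43126047, 0.30570191, 0.005     ]), array([0.53802505, 0.33817816, 0.005     ]), array([0.55480752, 0.27903976, 0.005     ])] [1.06534900e-01 3.32998828e-02 2.77555756e-17]
tool shift [0.00204208 0.00586544 0.12131805] [0.49069145 0.28337315 0.14832828]
```

Emit:
step_arm(
  commands=[0.002, 0.006, 0.03, 0, 0, -1.3, 0.002, 0.006, 0.06, 0, 0, -1.3, 0.002, 0.006, 0.085, 0, 0, -1.3, 0.002, 0.006, 0.105, 0, 0, -1.3, 0.002, 0.006, 0.12, 0, 0, -1.3, 0.002, 0.006, 0.13, 0, 0, -1.3, 0.002, 0.006, 0.135, 0, 0, -1.3, 0.002, 0.006, 0.138, 0, 0, -1.3, 0.002, 0.006, 0.138, 0, 0, -1.3, 0.002, 0.006, 0.138, 0, 0, -1.3],
  jaw=100,
)

```text
t: 2.2
tcp_pos: [0.4839, 0.2935, 0.014]
tool_rot: [-0.151, 0.989, 0.0, 0.001]
force: [1.0, 0.0, -0.8]
finger_gap: 1.003
gripper_force: 0.0
```

Run:
```python
from h import *
s=manip.sense();print(s['tcp_pos'],s['qd'])
d=snap('wrist','w2.png')
s=manip.sense();print(s['tcp_pos'],s['qd'])
```

```text
[0.48388283 0.29349465 0.01395242] [-0.00175605 -0.00366516  0.00221401  0.0002598  -0.0017664  -0.00115363]
[0.48392292 0.29349061 0.01400643] [ 0.00111905 -0.00028096  0.0005507  -0.00035846 -0.00088845  0.00153365]
```

View pics/w2.png

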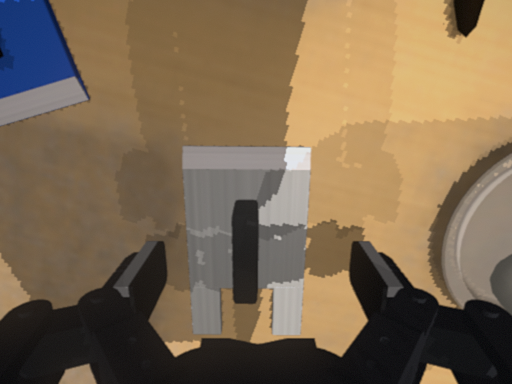

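The bar is centred at column 246 and the fingers at 258, so I need to shift about 5.5 mm sideways.

Run:
```python
from h import *
s=manip.sense();R=Ro.from_quat(s['tool_rot']).as_matrix()
b=[w('w2.png',246,201,.027),w('w2.png',246,303,.027)]
print(b,R.T@((b[0]+b[1])/2-s['tcp_pos']))
```

```text
[array([0.4591797 , 0.28061357, 0.027     ]), array([0.5103187 , 0.29593657, 0.027     ])] [ 0.00074733 -0.00522412 -0.01299491]
```

Emit:
step_arm(
  commands=[0, -0.003, 0.003, 0, 0, 0, 0, -0.0052, 0.005, 0, 0, 0, 0, -0.0052, 0.007, 0, 0, 0, 0, -0.0052, 0.007, 0, 0, 0, 0, -0.0052, 0.007, 0, 0, 0, 0, -0.0052, 0.007, 0, 0, 0, 0, -0.0052, 0.007, 0, 0, 0, 0, -0.0052, 0.007, 0, 0, 0, 0, -0.0052, 0.007, 0, 0, 0, 0, -0.0052, 0.007, 0, 0, 0],
  jaw=45,
)

```text
t: 3.25
tcp_pos: [0.485, 0.2883, 0.0063]
tool_rot: [-0.151, 0.989, -0.0, 0.0]
force: [0.2, -0.1, -0.1]
finger_gap: 0.45
gripper_force: 0.0
```

Emit:
step_arm(
  commands=[0, 0, 0, 0, 0, 0, 0, 0, 0, 0, 0, 0, 0, 0, 0, 0, 0, 0, 0, 0, 0, 0, 0, 0, 0, 0, 0, 0, 0, 0, 0, 0, 0, 0, 0, 0, 0, 0, 0, 0, 0, 0, 0, 0, 0, 0, 0, 0, 0, 0, 0, 0, 0, 0, 0, 0, 0, 0, 0, 0],
  jaw=0,
  grip_force=50,
)

```text
t: 4.25
tcp_pos: [0.4852, 0.2884, 0.0065]
tool_rot: [-0.151, 0.989, 0.0, 0.0]
force: [-0.7, 0.0, 4.3]
finger_gap: 0.129
gripper_force: 50.2
```

Emit:
step_arm(
  commands=[0, 0, -0.02, 0, 0, 0, 0, 0, -0.05, 0, 0, 0, 0, 0, -0.08, 0, 0, 0, 0.003, -0.0125, -0.1, 0, 0, 0, 0.008, -0.035, -0.11, 0, 0, 0, 0.016, -0.065, -0.12, 0, 0, 0, 0.023, -0.095, -0.12, 0, 0, 0, 0.03, -0.125, -0.12, 0, 0, 0, 0.037, -0.155, -0.12, 0, 0, 0, 0.042, -0.175, -0.12, 0, 0, 0],
)

```text
t: 5.25
tcp_pos: [0.4964, 0.1069, 0.1256]
tool_rot: [-0.15, 0.989, -0.0, -0.001]
force: [0.0, -0.1, 0.0]
finger_gap: 0.124
gripper_force: 49.6
```

Emit:
step_arm(
  commands=[0.005, -0.021, 0, 0, 0, 2, 0.012, -0.05, 0, 0, 0, 5, 0.02, -0.083, 0, 0, 0, 8, 0.028, -0.117, 0, 0, 0, 11, 0.036, -0.15, 0, 0, 0, 14, 0.044, -0.184, 0, 0, 0, 17, 0.051, -0.212, 0, 0, 0, 19, 0.057, -0.238, 0, 0, 0, 21, 0.061, -0.255, 0, 0, 0, 22.3, 0.063, -0.2625, 0, 0, 0, 22.3],
)

```text
t: 6.25
tcp_pos: [0.515, -0.162, 0.1258]
tool_rot: [0.044, 0.999, 0.0, -0.0]
force: [0.2, -0.6, -1.9]
finger_gap: 0.125
gripper_force: 49.6
```

Emit:
step_arm(
  commands=[0, 0, 0, 0, 0, 0, 0, 0, 0, 0, 0, 0, 0, 0, 0, 0, 0, 0, 0, 0, 0, 0, 0, 0, 0, 0, 0, 0, 0, 0, 0, 0, 0, 0, 0, 0, 0, 0, 0, 0, 0, 0, 0, 0, 0, 0, 0, 0, 0, 0, 0, 0, 0, 0, 0, 0, 0, 0, 0, 0],
)

```text
t: 7.25
tcp_pos: [0.5151, -0.1606, 0.1263]
tool_rot: [0.043, 0.999, -0.0, -0.0]
force: [0.2, 0.0, -0.8]
finger_gap: 0.133
gripper_force: 49.6
```

Run:
```python
from h import *
d=snap('wrist','w3.png');s=manip.sense();print(s['t'],s['tcp_pos'],s['force'],s['finger_gap'],Ro.from_quat(s['tool_rot']).as_matrix())
t=snap('top','t3.png')['pixels'];c=snap('scene','s3.png')['pixels']
cv2.imwrite('pics/c3.png',np.vstack([np.hstack([d['pixels'],cv2.resize(t[88:188,335:410],(288,384))])]))
```

```text
7.3 [ 0.5150212  -0.16062665  0.12627729] [-0.55605623 -0.1248726  -2.0790632 ] 0.1277325164300901 [[-9.96227382e-01  8.67812656e-02 -1.21008267e-04]
 [ 8.67812584e-02  9.96227388e-01  6.41803862e-05]
 [ 1.26121405e-04  5.34370084e-05 -9.99999991e-01]]
```

View pics/c3.png

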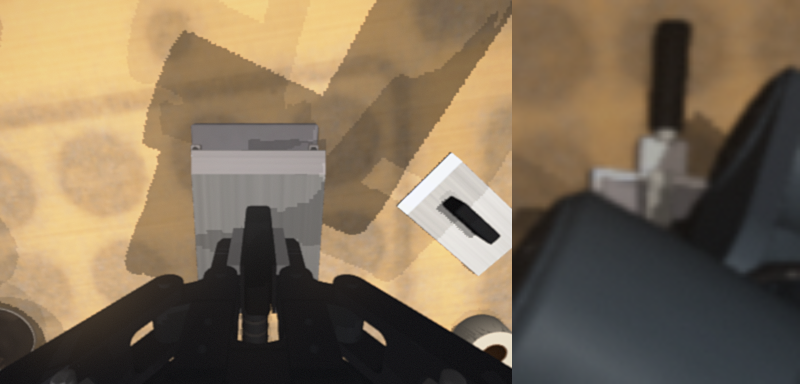

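The blade hangs level, with its bevelled edge from (191,151) to (326,151). The holder's open end shows behind it from (192,124) to (318,124), well lined up.

Run:
```python
from h import *
np.set_printoptions(precision=4,suppress=True)
W=lambda u,v,z:w('w3.png',u,v,z)
y=np.radians(-5);X=np.array([np.cos(y),np.sin(y),0]);Y=np.array([-X[1],X[0],0])
a,b=W(191,151,.1245),W(326,151,.1245);e=(a+b)/2;print('blade',a,b,np.linalg.norm(a-b),'origin',e+.05*X, np.degrees(np.arctan2(*(a-b)[[0,1]])))
a,b=W(192,124,.012),W(318,124,.012);e2=(a+b)/2;print('holder',a,b,np.linalg.norm(a-b),np.degrees(np.arctan2(*(a-b)[[0,1]])))
p=np.array([.5627,-.1653,0]);o=p-.046*X;print('holder origin by pin',o)
q=e2-o;print('open end in holder frame',q@X,q@Y,'blade in holder',(e+.05*X-o)@X,(e-o)@Y)
```

```text
blade [ 0.4655 -0.1874  0.1245] [ 0.471  -0.1243  0.1245] 0.06332616515411411 origin [ 0.5181 -0.1602  0.1245] -175.0022248476792
holder [ 0.463  -0.2092  0.012 ] [ 0.4719 -0.1074  0.012 ] 0.10217315777379059 -175.00311730884795
holder origin by pin [ 0.5169 -0.1613  0.    ]
open end in holder frame -0.049497584135282664 -0.0013680653546741136 blade in holder 0.0010879898849861277 0.001189558659292745
```

Emit:
step_arm(
  commands=[0, -0.002, 0.02, 0, 0, 0, 0, -0.002, 0.04, 0, 0, 0, 0, -0.002, 0.06, 0, 0, 0, 0, -0.002, 0.075, 0, 0, 0, 0, -0.002, 0.087, 0, 0, 0, 0, -0.002, 0.096, 0, 0, 0, 0, -0.002, 0.102, 0, 0, 0, 0, -0.002, 0.105, 0, 0, 0, 0, -0.002, 0.107, 0, 0, 0, 0, -0.002, 0.107, 0, 0, 0],
)

```text
t: 8.4
tcp_pos: [0.5151, -0.1627, 0.0195]
tool_rot: [0.043, 0.999, -0.0, 0.0]
force: [-1.5, 0.4, -0.2]
finger_gap: 0.134
gripper_force: 49.6
```

Emit:
step_arm(
  commands=[0, 0, 0, 0, 0, 0, 0, 0, 0, 0, 0, 0, 0, 0, 0, 0, 0, 0, 0, 0, 0, 0, 0, 0, 0, 0, 0, 0, 0, 0, 0, 0, 0, 0, 0, 0, 0, 0, 0, 0, 0, 0, 0, 0, 0, 0, 0, 0, 0, 0, 0, 0, 0, 0, 0, 0, 0, 0, 0, 0],
)

```text
t: 9.4
tcp_pos: [0.5149, -0.1626, 0.0193]
tool_rot: [0.043, 0.999, -0.0, 0.0]
force: [0.4, 0.1, -1.7]
finger_gap: 0.126
gripper_force: 49.6
```

No jam on the pin, and the blade is about 1 mm above the bed. I'll release it and rise.

Emit:
step_arm(
  commands=[0, 0, 0.0005, 0, 0, 0, 0, 0, 0.0005, 0, 0, 0, 0, 0, 0.0005, 0, 0, 0, 0, 0, 0.0005, 0, 0, 0, 0, 0, 0.0005, 0, 0, 0, 0, 0, 0.0005, 0, 0, 0, 0, 0, 0.0005, 0, 0, 0, 0, 0, -0.005, 0, 0, 0, 0, 0, -0.015, 0, 0, 0, 0, 0, -0.03, 0, 0, 0],
  jaw=45,
)

```text
t: 10.4
tcp_pos: [0.5145, -0.1624, 0.0497]
tool_rot: [0.043, 0.999, 0.0, -0.001]
force: [-0.8, 0.1, 0.1]
finger_gap: 0.45
gripper_force: 0.0
```

Emit:
step_arm(
  commands=[0.005, 0, -0.02, 0, 0, 0, 0.01, 0, -0.04, 0, 0, 0, 0.02, 0, -0.06, 0, 0, 0, 0.03, 0, -0.08, 0, 0, 0, 0.04, 0, -0.1, 0, 0, 0, 0.05, 0, -0.12, 0, 0, 0, 0.06, 0, -0.13, 0, 0, 0, 0.06, 0, -0.14, 0, 0, 0, 0.06, 0, -0.14, 0, 0, 0, 0.06, 0, -0.14, 0, 0, 0],
)

```text
t: 11.4
tcp_pos: [0.4555, -0.1575, 0.1892]
tool_rot: [0.043, 0.999, -0.0, 0.0]
force: [-0.5, 0.5, -0.7]
finger_gap: 0.453
gripper_force: 0.0
```

Run:
```python
from h import *
d=snap('wrist','w4.png');s=manip.sense();print(s['t'],s['tcp_pos'],s['force'])
t=snap('top','t4.png')['pixels']
cv2.imwrite('pics/c4.png',np.hstack([d['pixels'],cv2.resize(t[88:188,335:410],(288,384))]))
```

```text
11.45 [ 0.45530796 -0.15737628  0.18887253] [ 0.02962641  0.27948344 -0.42971338]
```

View pics/c4.png

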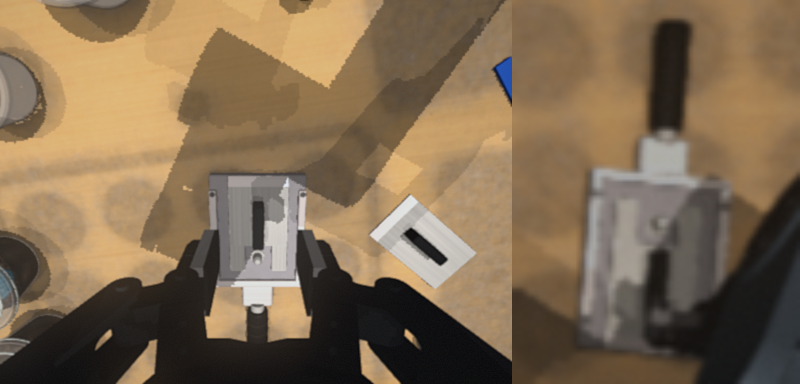

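The blade lies flat between the rails with the pin (258,257) in the middle of its notch. The plain blade hasn't moved, and the gripper is clear. I'm handing the job in.

```bash
python3 -c "
from station import manip
print(manip.sign_off())"
```

```text
the job is handed in; nothing more can be done
None
```

I laid the notched blade flat in the scraper's bed, grip bar up and with the pin in its notch, left the plain blade where it lay, and handed the job in at about 11.5 s; no verdict came back.

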